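Click the brittle bobbin cassette into the loader

TASK

Load the cassette with the red bobbins into the bobbin loader: slide it, round nose first, down the channel and against the sprung stop until the orange spring catch has been pushed aside and clicks back behind its flat rear, then let go so that the catch holds it. The clear plastic is brittle: grip it lightly, never press it hard against the loader, and keep it upright. Leave the blue cassette, the spools, the shears and the other things on the table where they are.

Things in the scene. Friction and masses are not known exactly. Their poses are not given: they have to be found in the camera images.
- red_cassette: The cassette to load: closed clear plastic box, about 0.18 kg, with six red bobbins and a red top; 83 long (x), 34 wide (y), 50 high (z). Origin on the underside: flat square rear end at x = -38, straight sides to x = +28, then a half-round nose (seen from above) to x = +45. Cracks if the fingers bear on it with more than 80 N (both pads added together) or it bears on catch and stop with over 18 N, or on the channel with over 25 N.
- red_cassette_nose (a point): Foremost point of the red cassette's round nose, on its underside.
- blue_cassette: The same cassette with blue bobbins and a blue top; leave it alone.
- dock: Fixed grey bobbin loader; origin on the table below the middle of the channel's mouth. The cassette slides in along its +x. Channel open at the top, floor 8 above the table, 38 wide between walls 6 thick with tops 18 above the table; lead-in walls flare from x = 0 out to x = -27; the floor runs out to x = -90. Nothing before x = 215 is over 22 high; there the white feeder head (115 high) begins.
- catch (a joint): Orange spring leaf on the +y side of the channel, 42 long from its pivot to its holding face at the inner end, slanting inwards so that its tip stands 9 into the channel. rad: 0 = sprung in (rest), about 0.12 to 0.17 while a cassette's side holds it aside, back to 0 when the flat rear has passed. 1 to 3 N at the tip.
- stop (a joint): Black sprung end stop across the channel, its free face 75 beyond the catch's holding face. m: 0 = free, grows as the nose presses it inwards (+x of the loader); 2 N at first, 0.5 N more per mm, damped, hard end at 15 mm. The catch drops in when it is pressed 8 to 11 mm; released, the cassette then stays with it about 8 mm in.
- green_spool: Green thread spool, 34 across, 55 high, standing; bystander.
- yellow_spool: Yellow thread spool, 34 across, 55 high, standing; bystander.
- grey_spool: Grey thread spool, 34 across, 55 high, standing; bystander.
- button_jar: Glass jar with a red cap, 72 across, 90 high; bystander.
- shears: Fabric shears lying flat, 265 long; bystander.
- tape_case: Yellow round tape-measure case, 60 across, 20 high; bystander.
- dock_mouth (a point): Middle of the channel's mouth, on the channel floor (8 mm above the table); the axes are the loader's.
- carriage_range (a point): Point on the channel floor 85 mm in from the mouth. An aluminium carriage bears the catch and the sprung stop; the catch's holding face, against which the home cassette's flat rear rests, lies anywhere from 16 mm before to 16 mm beyond this point along the channel. The setting is not reported: find it by feel or sight.
Not all that is in view belongs to the job. What is shaped like the red_cassette but purple or turquoise is not meant.

How it is judged:
On the way:
1. the red cassette, standing in the channel nose first, pushes the spring catch aside (value of joint catch above 0.08 rad and x of red_cassette_nose in the frame of dock above 0.04 m and z of red_cassette_nose in the frame of dock below 0.014 m and angle between red_cassette's own z axis and vertical below 0.15 rad), for 0.1 s.
At the end, for the whole second after the job is handed in: Red cassette on the channel floor nose first, at rest (under 10 mm/s), nose under 4 mm above the floor and within 8 mm of the channel's middle, 0.15 rad of its direction, 0.1 rad of upright; catch sprung back in (under 0.05 rad) behind it, end stop held pressed in over 5 mm (value of joint catch below 0.05 rad and value of joint stop above 0.005 m and x of red_cassette_nose in the frame of dock above 0.145 m and z of red_cassette_nose in the frame of dock below 0.012 m and y of red_cassette_nose in the frame of dock between -0.008 and 0.008 m and angle between the x axis of red_cassette and the x axis of dock, either way round below 0.15 rad and angle between red_cassette's own z axis and vertical below 0.1 rad and linear speed of red_cassette below 0.01 m/s); the robot touches nothing.
It fails at once if the fingers bear on the red cassette with more than 80 N (both pads added together) (contact force between the fingers and red_cassette above 80 N).
It fails at once if the red cassette bears on the loader's catch and sprung stop with more than 18 N together, or on the channel with more than 25 N (contact force between red_cassette and carriage above 18 N or contact force between red_cassette and dock above 25 N).
It fails at once if the red cassette is tipped by more than 0.6 rad (angle between red_cassette's own z axis and vertical above 0.6 rad).
It fails at once if a bystander is moved by more than 30 mm (distance of any of blue_cassette, green_spool, yellow_spool, grey_spool, button_jar, shears, tape_case from where it was at the start of the episode above 0.03 m).
It also fails if it takes over 61 s, if anything falls off the work surface, if the arm or the gripper's body presses on something with over 40 N, if the wrist force passes 120 N, or if a joint passes its speed limit or range.

ROBOT

A 7-joint arm with a two-finger parallel gripper is mounted at the origin on the work surface. World frame = base frame: x ahead of the robot, y to its left, z up, the work surface at z = 0. Lengths are in m, angles in rad, forces in N, time in s.
With the tool pointing down it reaches from about 0.425 to 0.825 m from the base axis. Payload 3.6 kg.
Tool frame: the origin (TCP) lies at the very end of the fingers, on their centre line; the grasp point (between the pads) lies 19 mm behind it (manip.hold_point_z is the distance from the TCP to the grasp point, in m); z points along the fingers, y is the direction in which the jaws open and shut (so a half turn about z gives the same grasp; the last joint's range is limited). The gripper opens to 93 mm and grips with 3 to 60 N. Pads are 15 mm wide; open, the fingers measure 128 mm over their backs; the gripper's body (75 mm by 188 mm) begins 65 mm behind the grasp point.
Start: joints at [1.228, 0.615, -0.013, 1.423, 0.008, 1.103, -0.04], TCP at [0.203, -0.618, 0.219] pointing down, gripper open.
Joint ranges: [-3.12, 3.12], [-0.3, 2.06], [-1.34, 1.32], [0.26, 2.42], [-1.36, 4.5], [0.01, 1.98], [-2.84, 2.84]. Speed limits (rad/s): [2.79, 2.79, 3.14, 3.14, 3.14, 3.14, 3.14].

INTERFACE

Orientations are given as a unit quaternion [x, y, z, w].
In Python, from workcell import manip, optics gives the robot as it stands.
- The arm moves only by the shell command python3 -m crank 'ROWS'. ROWS is JSON, one flat list of numbers, 7 for each row, row after row: the shift along the tool's x, y, z in m, then the turn, a rotation vector about the tool's x, y, z in rad, then the closure in counts, from 0 (fully open) to 255 (shut). In form: [dx, dy, dz, ax, ay, az, gripper, dx, dy, dz, ax, ay, az, gripper, ...]. A call has 1 to 5 rows; each row is the pose to reach, as a shift and turn from the pose measured when the call began, along the tool's axes at that moment; what a row does not reach only later rows make up. A row lasts 1/8 s, in which the tool goes at most 62.5 mm and 10.7 degrees, less where a joint would pass 70% of its speed; a pose out of reach is approached as far as the arm can. A call with a gripper value outside its range is refused whole. The fingers move at their own pace and stop on an object; the grip force is fixed at half the most. Time passes only in rows, so rows that repeat a pose let the fingers close. It gives the time, the measured TCP pose, the force and the opening at its end, in the units of the state.
- manip.read_state(): the state, without advancing time (a new reading comes with each control period).
- optics.snapshot(name): name is "scene" or "top"; returns the picture (480x640x3 uint8, red, green, blue); there is no depth.
- optics.get_calibration(name): a dict with "K" (3x3 intrinsics, pixels), "extrinsics" (4x4, takes a point from world to camera coordinates). Camera axes: x right, y down, z forward; pixel columns grow to the right and rows downward; lengths in m; the calibration is good to about 2 mm. A picture is of the moment at which its call begins. get_calibration takes no time and is no camera call.
- manip.hand_in(): hands the job in, once; it reports no verdict.
The state is a dict: "t": time; "joint_positions": joint angles; "qd": joint speeds; "effort": joint torques, N m; "position": TCP position; "tool_rot": TCP orientation; "force": force on the tool from outside, world axes, zero at the start; "moment": the same for the moment, N m; "width": finger opening in m.
Only numpy, scipy, OpenCV 4.12 (cv2) and the standard library are available. Lean on these libraries where they do the work, as an engineer would, in place of code of your own. Each camera call takes 0.05 s, during which the arm holds its last target. There are 200 camera calls.

## Working session

There is one attempt and no reset: what is moved stays moved. The work goes in short steps, Python scripts to look and compute and a shell command to move; the robot and the scene stay as the last step left them, time stands still between calls to the robot, and variables do not carry over. Pictures are saved under pics/ and viewed, about 8 in all and at most 12, crops included, and the job is handed in when it is done.

```bash
mkdir -p pics; ls; python3 - <<'E'
from workcell import manip, optics
import cv2
print(manip.read_state())
for n in("scene","top"):
    cv2.imwrite(f"pics/{n}0.png",optics.snapshot(n)[:,:,::-1]); c=optics.get_calibration(n); print(n,c["K"],c["extrinsics"])
E
```

```text
pics
{'t': 0.0, 'joint_positions': array([ 1.22750923,  0.61588679, -0.01261838,  1.42488178,  0.00815025,
        1.10338672, -0.04042439]), 'qd': array([ 1.05805253e-03, -3.81099783e-05, -1.25331343e-03, -6.74251210e-04,
       -9.07536231e-04,  1.59465987e-03,  4.59624232e-04]), 'effort': array([ 3.32141099e-05, -4.58930182e+01,  2.08488917e-01, -1.65745068e+01,
       -6.12622546e-02,  2.04886193e-02,  2.30898077e-04]), 'position': array([ 0.20223727, -0.61691434,  0.2175079 ]), 'tool_rot': array([ 9.87475934e-01,  1.57764707e-01, -2.37043186e-04, -1.23328091e-03]), 'force': array([ 0.29034477, -0.10732362, -0.12313165]), 'moment': array([-0.02638011, -0.00795509,  0.02168197]), 'width': 0.09255278687092361}
scene [[487.9731443    0.         319.94350998]
 [  0.         487.9731443  246.1074652 ]
 [  0.           0.           1.        ]] [[ 0.81185709  0.5838262  -0.00591817 -0.44301446]
 [ 0.41504973 -0.58422966 -0.69743059 -0.20981942]
 [-0.41063583  0.56375764 -0.7166279   1.35295844]
 [ 0.          0.          0.          1.        ]]
top [[512.98100612   0.         306.46641019]
 [  0.         512.98100612 245.55427993]
 [  0.           0.           1.        ]] [[ 0.00765764 -0.99994705  0.00687404 -0.01512186]
 [-0.98268984 -0.00879759 -0.18504942  0.5670313 ]
 [ 0.18510009 -0.005338   -0.98270518  1.31342207]
 [ 0.          0.          0.          1.        ]]
```

View pics/scene0.png

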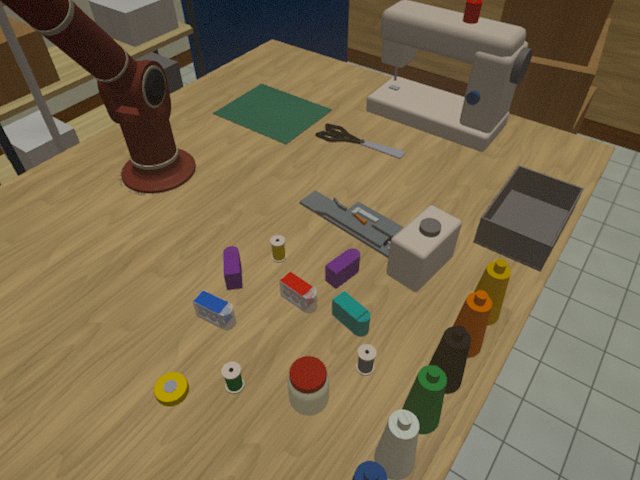

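View pics/top0.png

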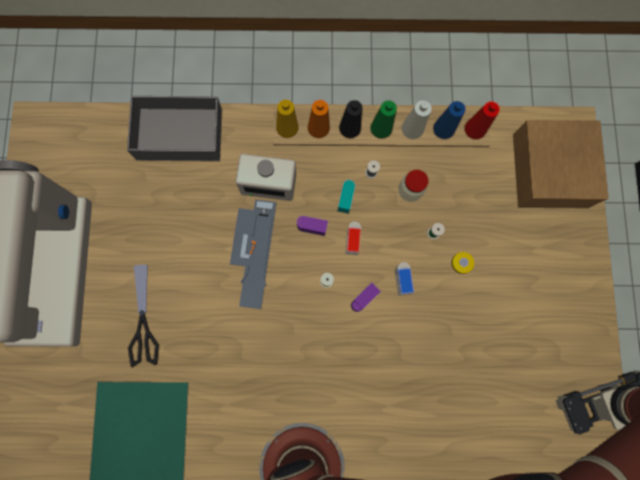

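Scene view: the red cassette is at about (298,291) and the loader at (350,220), feeder head at (425,245). Top view: the red cassette is at (354,238) with its nose up (+x), and the loader runs from (252,305) to (265,200). I'll enlarge both in one picture and measure the red top.

```bash
cat > h.py <<'E'
import numpy as np, cv2
from workcell import manip, optics
def ray(n,uv,z):
    c=optics.get_calibration(n);E=np.array(c["extrinsics"]);R,t=E[:3,:3],E[:3,3]
    o=-R.T@t; d=R.T@np.linalg.inv(c["K"])@np.array([uv[0],uv[1],1.])
    return (o+d*(z-o[2])/d[2])[:2]
def proj(n,p):
    c=optics.get_calibration(n);E=np.array(c["extrinsics"]);q=np.array(c["K"])@(E[:3,:3]@np.array(p)+E[:3,3]);return q[:2]/q[2]
E
python3 - <<'E'
from h import *
t=cv2.imread("pics/top0.png");s=cv2.imread("pics/scene0.png")
a=cv2.resize(t[190:320,220:390],None,fx=4.6,fy=4.6,interpolation=cv2.INTER_CUBIC)
cv2.imwrite("pics/c1.png",a)
b=cv2.resize(s[180:320,270:430],None,fx=4.2,fy=4.2,interpolation=cv2.INTER_CUBIC);cv2.imwrite("pics/c2.png",b)
for n,im,(x0,x1,y0,y1) in(("top",t,(335,375,215,265)),("scene",s,(270,325,265,315))):
    hsv=cv2.cvtColor(im,cv2.COLOR_BGR2HSV)
    m=(((hsv[...,0]<6)|(hsv[...,0]>174))&(hsv[...,1]>150)&(hsv[...,2]>90)).astype(np.uint8)
    k=np.zeros_like(m);k[y0:y1,x0:x1]=1;m*=k
    cs=max(cv2.findContours(m,0,1)[0],key=cv2.contourArea)
    P=np.array([ray(n,p[0],0.05) for p in cs]).astype(np.float32)
    print(n,cv2.boundingRect(cs),cv2.minAreaRect(P*1000),cv2.boxPoints(cv2.minAreaRect(P*1000)))
E
```

```text
top (348, 229, 12, 23) ((585.0554809570312, -135.97286987304688), (29.099836349487305, 60.946163177490234), 84.68966674804688) [[ 553.3666   -147.64006 ]
 [ 614.05115  -153.28062 ]
 [ 616.7444   -124.30568 ]
 [ 556.0598   -118.665115]]
scene (280, 272, 32, 24) ((582.4835815429688, -135.50289916992188), (30.724966049194336, 62.82963562011719), 85.1044921875) [[ 549.8723   -148.12843 ]
 [ 612.4728   -153.49025 ]
 [ 615.09485  -122.877365]
 [ 552.4944   -117.51555 ]]
```

View pics/c1.png

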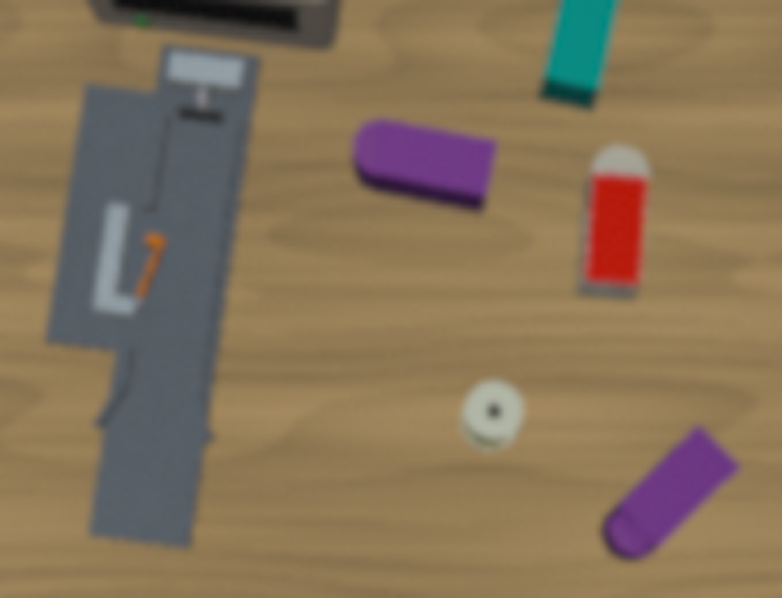

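View pics/c2.png

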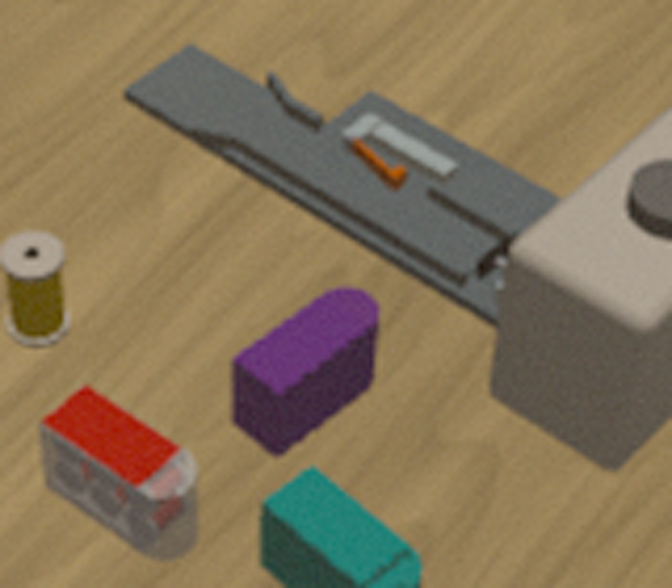

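```bash
cat > dock.py <<'E'
from h import *
t=cv2.imread("pics/top0.png");s=cv2.imread("pics/scene0.png")
def fitedge(n,im,rng,ax):
    pass
hsv=cv2.cvtColor(t,cv2.COLOR_BGR2HSV);m=((hsv[...,0]>90)&(hsv[...,0]<130)).astype(np.uint8)
L=[];R=[]
g=cv2.GaussianBlur(t,(3,3),0).astype(float); f=g[...,2]-g[...,0]   # red minus blue: wood high, grey low
def cross(row,a,b):
    v=f[row,a:b]; th=(v.max()+v.min())/2
    i=np.where((v[:-1]-th)*(v[1:]-th)<0)[0]
    return [a+k+(th-v[k])/(v[k+1]-v[k]) for k in i]
for r in range(286,304):
    c=cross(r,232,276)
    if len(c)>=2:L.append(ray("top",(c[0],r),.008));R.append(ray("top",(c[-1],r),.008))
Rl=[ray("top",(cross(r,256,285)[-1],r),.008) for r in range(208,304)]
for nm,P in(("L",L),("R",R),("Rlong",Rl)):
    vx,vy,x,y=cv2.fitLine(np.array(P,np.float32),cv2.DIST_HUBER,0,.01,.01).ravel(); s_=np.sign(vx);print(nm,len(P),np.degrees(np.arctan2(vy*s_,vx*s_)),x,y, "y at x=.5:",y+(0.5-x)*vy/vx)
C=lambda x,y:(220+(x+.5)/4.6-.5,190+(y+.5)/4.6-.5)
for nm,p,z in(("fl",(92,535),.008),("fr",(190,546),.008),("tip",(157,233),.016),("pivot",(140,297),.016),("stopL",(179,120),.016),("stopR",(222,124),.016),("flareL",(100,426),.018),("flareR",(211,437),.018)):print(nm,ray("top",C(*p),z))
S=lambda x,y:(270+(x+.5)/4.2-.5,180+(y+.5)/4.2-.5)
for nm,p,z in(("fl",(190,45),.008),("fr",(126,95),.008),("tip",(403,175),.016),("flareL",(270,75),.018),("flareR",(195,132),.018)):print("S",nm,ray("scene",S(*p),z))
E
python3 dock.py
```

```text
Traceback (most recent call last):
  File "dock.py", line 15, in <module>
    Rl=[ray("top",(cross(r,256,285)[-1],r),.008) for r in range(208,304)]
                   ~~~~~~~~~~~~~~~~^^^^
IndexError: list index out of range
```

```bash
sed -i 's/cross(r,256,285)\[-1\],r),.008) for r in range(208,304)\]/cross(r,256,285)[-1],r),.008) for r in range(208,304) if cross(r,256,285)]/' dock.py; python3 dock.py
```

```text
L 16 -7.019485 0.43784904 0.1671966 y at x=.5: 0.15954396
R 16 -6.50893 0.43860862 0.10651184 y at x=.5: 0.09950748
Rlong 92 -6.8785086 0.5606005 0.09198422 y at x=.5: 0.099294625
fl [0.40873608 0.16797162]
fr [0.40280111 0.11052742]
tip [0.58756842 0.13398529]
pivot [0.54881293 0.143022  ]
stopL [0.65693719 0.12261567]
stopR [0.65470604 0.09672523]
flareL [0.47163729 0.16407537]
flareR [0.46572168 0.09895072]
S fl [0.40702968 0.17010494]
S fr [0.40342791 0.10920825]
S tip [0.58233311 0.13822798]
S flareL [0.47066599 0.16526049]
S flareR [0.46408941 0.09717281]
```

```bash
cat >> h.py <<'E'
from scipy.spatial.transform import Rotation as Rr
def go(x,y,z,yaw):
    "row (shift, rotvec) from the measured pose to world tcp pose, tool down, tool x at yaw"
    s=manip.read_state();R0=Rr.from_quat(s["tool_rot"])
    R1=Rr.from_euler("z",yaw)*Rr.from_euler("x",np.pi)
    print(np.round(R0.inv().apply(np.array([x,y,z])-s["position"]),4),np.round((R0.inv()*R1).as_rotvec(),4),"F",np.round(s["force"],1),"w",round(s["width"],4),"t",s["t"])
E
python3 -c "
from h import *
go(.581,-.1354,.2,-.089)"
```

```text
[ 0.5099 -0.3396  0.0184] [-0.0022  0.0005  0.4059] F [ 0.3  0.2 -0.1] w 0.0932 t 0.1
```

```bash
python3 -m crank '[0.05,-0.034,0,0,0,0.08,60, 0.1,-0.068,0.002,0,0,0.16,60, 0.15,-0.1,0.005,0,0,0.24,60, 0.2,-0.135,0.01,0,0,0.32,60, 0.25,-0.17,0.018,-0.002,0,0.406,60]'; python3 -c "
from h import *
go(.581,-.1354,.2,-.089)"
```

```text
t: 0.72
position: [0.3879, -0.3758, 0.1998]
tool_rot: [0.999, -0.046, -0.0, -0.0]
force: [-0.1, 1.0, 0.3]
width: 0.0708
[ 1.702e-01 -2.572e-01 -2.000e-04] [-0.0001  0.0002 -0.0031] F [-0.1  1.   0.3] w 0.0708 t 0.725
```

```bash
python3 -m crank '[0.034,-0.051,0,0,0,0,60, 0.068,-0.103,0,0,0,0,60, 0.102,-0.154,0,0,0,0,60, 0.136,-0.206,0,0,0,0,60, 0.17,-0.257,0,0,0,-0.003,60]'; python3 -m crank '[0,0,0,0,0,0,60, 0,0,0,0,0,0,60]';python3 -c "
from h import *
go(.581,-.1354,.07,-.089)
a=optics.snapshot('top')[:,:,::-1];b=optics.snapshot('scene')[:,:,::-1]
a=cv2.resize(a[180:300,290:420],(520,480),interpolation=cv2.INTER_CUBIC)
cv2.imwrite('pics/p5.png',a)"
```

```text
t: 1.35
position: [0.5816, -0.1339, 0.1994]
tool_rot: [0.999, -0.044, -0.0, 0.0]
force: [0.5, -0.8, 0.4]
width: 0.0707
t: 1.6
position: [0.5809, -0.1342, 0.1988]
tool_rot: [0.999, -0.044, -0.001, 0.0]
force: [-0.3, 0.6, -0.6]
width: 0.0713
[0.0006 0.0011 0.1288] [0.0009 0.0027 0.0002] F [-0.3  0.6 -0.6] w 0.0713 t 1.6
```

```bash
python3 -m crank '[0,0.001,0.045,0,0.002,0,60, 0,0.001,0.09,0,0.002,0,60, 0,0.001,0.13,0,0.002,0,60, 0,0.001,0.16,0,0.002,0,60, 0,0.001,0.174,0,0.002,0,60]';python3 -c "
from h import *
go(.581,-.1354,.024,-.089)
a=optics.snapshot('top')[:,:,::-1];b=optics.snapshot('scene')[:,:,::-1]
a=cv2.resize(a[180:300,290:420],(390,360),interpolation=cv2.INTER_CUBIC)
b=cv2.resize(b[210:330,230:360],(390,360),interpolation=cv2.INTER_CUBIC)
cv2.imwrite('pics/p5.png',np.hstack([a,b]))"
```

```text
t: 2.33
position: [0.5781, -0.1393, 0.0237]
tool_rot: [0.999, -0.048, -0.002, 0.001]
force: [-0.7, -0.2, 0.9]
width: 0.071
[ 0.0026 -0.0041 -0.0003] [ 0.0023  0.0031 -0.0065] F [-0.7 -0.2  0.9] w 0.071 t 2.325
```

View pics/p5.png

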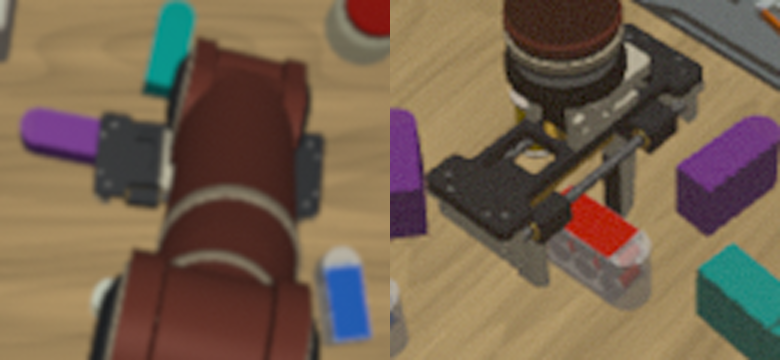

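The right half (scene) shows the fingers straddling the red cassette, whose red top is at about (600,225), with all neighbours clear. I'll centre on it and close.

```bash
python3 -m crank '[0.003,-0.004,0,0.002,0.003,-0.006,60, 0.003,-0.004,0,0.002,0.003,-0.006,80, 0.003,-0.004,0,0.002,0.003,-0.006,120, 0.003,-0.004,0,0.002,0.003,-0.006,180, 0.003,-0.004,0,0.002,0.003,-0.006,255]';python3 -m crank '[0,0,0,0,0,0,255,0,0,0,0,0,0,255,0,0,0,0,0,0,255]'; python3 -c "
from h import *
go(.581,-.1354,.1,-.089)"
```

```text
t: 3.05
position: [0.582, -0.1349, 0.0244]
tool_rot: [0.999, -0.044, 0.0, 0.0]
force: [0.2, 0.1, 0.2]
width: 0.0384
t: 3.42
position: [0.582, -0.1346, 0.0244]
tool_rot: [0.999, -0.044, 0.0, -0.0]
force: [-0.1, 1.6, 1.2]
width: 0.0338
[-0.0009  0.0009 -0.0756] [-0.0004 -0.0004  0.0008] F [-0.1  1.6  1.2] w 0.0338 t 3.425
```

```bash
python3 -m crank '[0,0,-0.02,0,0,0,255, 0,0,-0.045,0,0,0,255, 0,0,-0.07,0,0,0,255, 0,0,-0.09,0,0,0,255, 0,0,-0.09,0,0,0,255]'; python3 -c "
from h import *
go(.4333,.1364,.114,-.12)"
```

```text
t: 4.05
position: [0.5827, -0.1352, 0.1155]
tool_rot: [0.999, -0.044, 0.002, 0.0]
force: [0.5, -0.6, -2.8]
width: 0.0335
[-0.1728 -0.2573  0.0009] [ 0.0003 -0.0033  0.0314] F [ 0.5 -0.6 -2.8] w 0.0335 t 4.05
```

```bash
python3 -m crank '[-0.03,-0.045,0,0,0,0.01,255, -0.06,-0.09,0,0,0,0.02,255, -0.095,-0.14,0,0,0,0.031,255, -0.13,-0.19,0,0,-0.003,0.031,255, -0.15,-0.225,0,0,-0.003,0.031,255]';python3 -m crank '[-0.02,-0.03,0,0,0,0,255, -0.022,-0.032,0,0,0,0,255, -0.022,-0.032,0,0,0,0,255]'; python3 -c "
from h import *
go(.4333,.1364,.044,-.12)"
```

```text
t: 4.68
position: [0.4503, 0.1045, 0.1138]
tool_rot: [0.998, -0.058, -0.002, 0.0]
force: [0.7, 0.3, -2.1]
width: 0.0336
t: 5.05
position: [0.4319, 0.1381, 0.1132]
tool_rot: [0.998, -0.058, -0.002, 0.001]
force: [-0.3, -0.4, -1.9]
width: 0.0339
[0.0018 0.0014 0.0692] [0.002  0.0041 0.0031] F [-0.3 -0.4 -1.9] w 0.0339 t 5.05
```

```bash
python3 -m crank '[0.002,0.001,0.025,0.002,0.004,0.003,255, 0.002,0.001,0.05,0.002,0.004,0.003,255, 0.002,0.001,0.069,0.002,0.004,0.003,255, 0.002,0.001,0.069,0.002,0.004,0.003,255]'; python3 -c "
from h import *
go(.4333,.1364,.034,-.12)
a=optics.snapshot('top')[:,:,::-1];b=optics.snapshot('scene')[:,:,::-1]
cv2.imwrite('pics/top6.png',a);cv2.imwrite('pics/scene6.png',b)
a=cv2.resize(a[190:330,215:315],(400,560),interpolation=cv2.INTER_CUBIC)
b=cv2.resize(b[140:280,290:390],(400,560),interpolation=cv2.INTER_CUBIC)
cv2.imwrite('pics/p6.png',np.hstack([a,b]))"
```

```text
t: 5.55
position: [0.4333, 0.1346, 0.043]
tool_rot: [0.998, -0.062, -0.001, 0.001]
force: [0.5, -0.3, -1.3]
width: 0.0339
[-0.0002 -0.0018  0.009 ] [ 0.0024  0.0026 -0.0031] F [ 0.5 -0.3 -1.3] w 0.0339 t 5.55
```

View pics/p6.png

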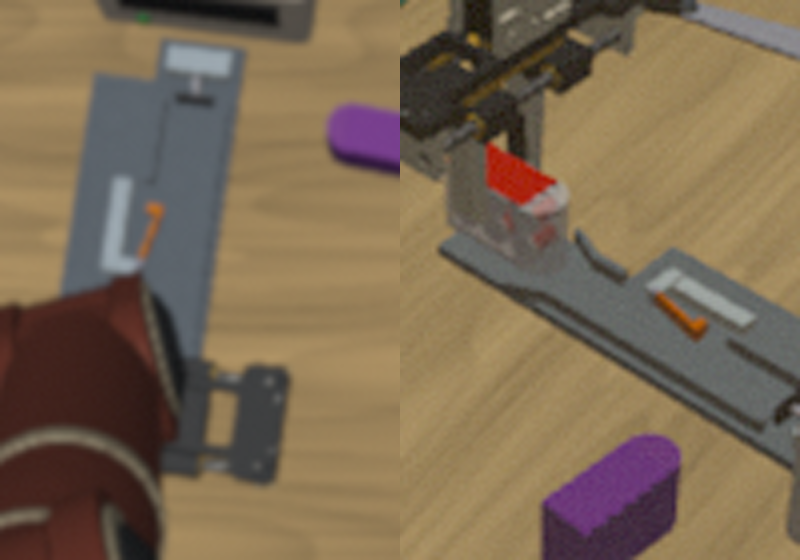

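The left half (top) shows the arm over the channel mouth, with the catch visible at (150,225). The right half (scene) shows the cassette upright above the floor, nose at about (560,240), lined up between the flares. I'll lower it to about 1 mm above the floor, then advance.

```bash
python3 -m crank '[0,-0.002,0.004,0.002,0.002,-0.003,255, 0,-0.002,0.009,0.002,0.002,-0.003,255, 0,-0.002,0.009,0.002,0.002,-0.003,255]'; python3 -c "
from h import *
go(.4333,.1364,.0335,-.12)
# ahead: TCP at dock x -7+... nose to +30 => tcp dock x = -22
u=np.array([.9928,-.1198]);m=np.array([.4949,.129])
p=m+u*(-.022);go(p[0],p[1],.0335,-.12)"
```

```text
t: 6.02
position: [0.4344, 0.1377, 0.0353]
tool_rot: [0.998, -0.059, 0.001, -0.001]
force: [0.2, -0.7, -1.8]
width: 0.0338
[-0.0009  0.0014  0.0017] [-0.0014 -0.0022  0.0011] F [ 0.2 -0.7 -1.8] w 0.0338 t 6.025
[0.0391 0.0014 0.0018] [-0.0014 -0.0022  0.0011] F [ 0.2 -0.7 -1.8] w 0.0338 t 6.025
```

```bash
python3 -m crank '[0.004,0.001,0.001,-0.001,-0.002,0.001,255, 0.008,0.001,0.001,-0.001,-0.002,0.001,255, 0.012,0.001,0.001,-0.001,-0.002,0.001,255,0.016,0.001,0.001,-0.001,-0.002,0.001,255, 0.02,0.001,0.001,-0.001,-0.002,0.001,255]'; cat >> h.py <<'E'
def dk(ahead=0):
    u=np.array([.9928,-.1198]);m=np.array([.4949,.129]);s=manip.read_state();d=s["position"][:2]-m
    x=d@u; F=s["force"];print("tcp dock x,y",round(x,4),round(d@[.1198,.9928],4),"nose",round(x+.052,4),"F along",round(F[:2]@u,1),"side",round(F[:2]@[.1198,.9928],1),"z",s["position"][2].round(4))
    p=m+u*(x+ahead);go(p[0],p[1],.0335,-.12)
E
python3 -c "
from h import *
dk(.02)"
```

```text
t: 6.65
position: [0.4542, 0.1344, 0.0343]
tool_rot: [0.998, -0.06, -0.0, -0.0]
force: [-0.4, 1.9, -0.8]
width: 0.0341
tcp dock x,y -0.0411 0.0005 nose 0.0109 F along -0.6 side 1.8 z 0.0343
[0.02   0.0005 0.0008] [-0.0005  0.0003  0.0001] F [-0.4  1.9 -0.8] w 0.0341 t 6.65
```

```bash
python3 -m crank '[0.003,0,0.001,0,0,0,255, 0.006,0,0.001,0,0,0,255, 0.009,0,0.001,0,0,0,255,0.012,0,0.001,0,0,0,255, 0.015,0,0.001,0,0,0,255]'; python3 -c "
from h import *
dk(.02)"
```

```text
t: 7.28
position: [0.4689, 0.1332, 0.0332]
tool_rot: [0.998, -0.06, -0.0, -0.001]
force: [-1.2, 2.9, -1.9]
width: 0.0336
tcp dock x,y -0.0264 0.001 nose 0.0256 F along -1.6 side 2.7 z 0.0332
[ 0.02    0.0011 -0.0003] [-0.001   0.001   0.0008] F [-1.2  2.9 -1.9] w 0.0336 t 7.275
```

Side force is rising to about +2.7 N, so the cassette bears on the -y wall. I'll move a little towards +y while advancing.

```bash
python3 -m crank '[0.001,-0.001,0,0,0.001,0,255, 0.004,-0.002,0,0,0.001,0,255, 0.008,-0.002,0,0,0.001,0,255,0.012,-0.002,0,0,0.001,0,255, 0.015,-0.002,0,0,0.001,0,255]'; python3 -c "
from h import *
dk(.02)"
```

```text
t: 7.9
position: [0.4844, 0.1331, 0.0332]
tool_rot: [0.998, -0.06, 0.0, -0.0]
force: [0.9, -0.0, -1.6]
width: 0.0338
tcp dock x,y -0.0109 0.0028 nose 0.0411 F along 0.9 side 0.1 z 0.0332
[ 0.02    0.0028 -0.0003] [-0.0008 -0.0003  0.0004] F [ 0.9 -0.  -1.6] w 0.0338 t 7.9
```

```bash
sed -i 's/m=np.array(\[.4949,.129\])/m=np.array([.4952,.1317])/' h.py; python3 -m crank '[0.004,0,0,0,0,0,255, 0.008,0,0,0,0,0,255, 0.012,0,0,0,0,0,255,0.016,0,0,0,0,0,255, 0.02,0,0,0,0,0,255]'; python3 -c "
from h import *
dk(.02)"
```

```text
t: 8.52
position: [0.5045, 0.1307, 0.0332]
tool_rot: [0.998, -0.06, 0.0, -0.0]
force: [-0.2, 0.8, -1.9]
width: 0.0338
tcp dock x,y 0.0094 0.0001 nose 0.0614 F along -0.3 side 0.8 z 0.0332
[ 0.02    0.0001 -0.0003] [-0.0009 -0.0002  0.0005] F [-0.2  0.8 -1.9] w 0.0338 t 8.525
```

```bash
python3 -m crank '[0.004,0,0,0,0,0,255, 0.008,0,0,0,0,0,255, 0.012,0,0,0,0,0,255,0.016,0,0,0,0,0,255, 0.02,0,0,0,0,0,255]'; python3 -c "
from h import *
dk(.02)";python3 -m crank '[0.004,0,0,0,0,0,255, 0.008,0,0,0,0,0,255, 0.012,0,0,0,0,0,255,0.016,0,0,0,0,0,255, 0.02,0,0,0,0,0,255]'; python3 -c "
from h import *
dk(.02)"
```

```text
t: 9.15
position: [0.5229, 0.1273, 0.0327]
tool_rot: [0.998, -0.06, -0.002, 0.0]
force: [-2.7, -2.2, -1.6]
width: 0.0339
tcp dock x,y 0.028 -0.0011 nose 0.08 F along -2.4 side -2.5 z 0.0327
[ 0.02   -0.0011 -0.0009] [ 0.0012  0.0034 -0.0001] F [-2.7 -2.2 -1.6] w 0.0339 t 9.15
t: 9.78
position: [0.5391, 0.1252, 0.0328]
tool_rot: [0.998, -0.06, -0.006, 0.001]
force: [-11.8, -0.4, 8.7]
width: 0.0336
tcp dock x,y 0.0444 -0.0012 nose 0.0964 F along -11.6 side -1.8 z 0.0328
[ 0.02   -0.0012 -0.001 ] [0.0023 0.0113 0.0003] F [-11.8  -0.4   8.7] w 0.0336 t 9.775
```

Resistance jumped to 11.6 N along the channel and about 10 N upward. I'll back off a little, raise and look.

```bash
python3 -m crank '[-0.003,0,-0.001,0,0.005,0,255, -0.005,-0.001,-0.002,0.002,0.011,0,255]'; python3 -c "
from h import *
dk(.005)
a=optics.snapshot('top')[:,:,::-1];b=optics.snapshot('scene')[:,:,::-1]
a=cv2.resize(a[190:310,215:295],(400,600),interpolation=cv2.INTER_CUBIC)
b=cv2.resize(b[160:280,330:410],(400,600),interpolation=cv2.INTER_CUBIC)
cv2.imwrite('pics/p7.png',np.hstack([a,b]))"
```

```text
t: 10.02
position: [0.5359, 0.1258, 0.0351]
tool_rot: [0.998, -0.06, 0.002, 0.0]
force: [0.9, -2.7, -2.9]
width: 0.0339
tcp dock x,y 0.0411 -0.0009 nose 0.0931 F along 1.3 side -2.6 z 0.0351
[ 0.005  -0.001   0.0017] [ 0.0006 -0.0036 -0.0009] F [ 0.9 -2.7 -2.9] w 0.0339 t 10.025
```

View pics/p7.png

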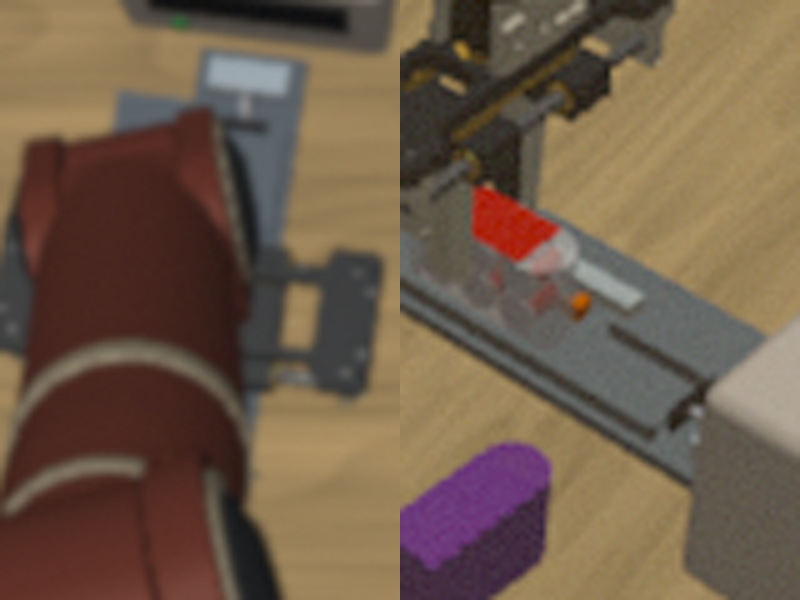

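The right half shows the nose passing the orange catch tip at (580,300), which has been pushed aside; the cassette is upright. The extra force was probably floor bearing from a slight nose-down pitch. I'll go on slightly higher in small steps.

```bash
python3 -m crank '[0.002,-0.001,0.0005,0,-0.002,0,255, 0.004,-0.001,0.0005,0,-0.002,0,255, 0.006,-0.001,0.0005,0,-0.002,0,255]'; python3 -c "
from h import *
dk(.005)"
```

```text
t: 10.5
position: [0.54, 0.1263, 0.0341]
tool_rot: [0.998, -0.06, -0.002, 0.001]
force: [-2.9, -2.3, -1.9]
width: 0.0335
tcp dock x,y 0.0451 0.0 nose 0.0971 F along -2.6 side -2.7 z 0.0341
[0.005  0.     0.0006] [ 0.0014  0.003  -0.0001] F [-2.9 -2.3 -1.9] w 0.0335 t 10.5
```

Fine now: 2.6 N, no floor load. Continuing.

```bash
python3 -m crank '[0.003,0,-0.0005,0,0.003,0,255, 0.006,0,-0.0005,0.001,0.003,0,255, 0.009,0,-0.0005,0.001,0.003,0,255]'; python3 -c "
from h import *
dk(.005)"; python3 -m crank '[0.002,0,0,0,0.003,0,255, 0.005,0,0,0.001,0.003,0,255, 0.008,0,0,0.001,0.003,0,255]'; python3 -c "
from h import *
dk(.005)"
```

```text
t: 10.88
position: [0.5495, 0.1251, 0.0347]
tool_rot: [0.998, -0.06, 0.0, 0.0]
force: [-1.6, -2.6, -1.4]
width: 0.0341
tcp dock x,y 0.0547 -0.0001 nose 0.1067 F along -1.3 side -2.7 z 0.0347
[ 0.005  -0.0001  0.0012] [ 0.0004 -0.0007 -0.0002] F [-1.6 -2.6 -1.4] w 0.0341 t 10.875
t: 11.25
position: [0.5577, 0.124, 0.0347]
tool_rot: [0.998, -0.06, 0.002, -0.0]
force: [-1.5, -1.8, -1.4]
width: 0.0337
tcp dock x,y 0.0629 -0.0001 nose 0.1149 F along -1.3 side -2.0 z 0.0347
[ 0.005  -0.0001  0.0012] [-0.0006 -0.0038 -0.0001] F [-1.5 -1.8 -1.4] w 0.0337 t 11.25
```

```bash
python3 -m crank '[0.004,0,0.0005,0,-0.002,0,255, 0.008,0,0.0005,0,-0.002,0,255, 0.012,0,0.0005,0,-0.002,0,255, 0.016,0,0.0005,0,-0.002,0,255]'; python3 -c "
from h import *
dk(.005)"; python3 -m crank '[0.004,0,0,0,0,0,255, 0.008,0,0,0,0,0,255, 0.012,0,0,0,0,0,255, 0.016,0,0,0,0,0,255]'; python3 -c "
from h import *
dk(.005)"
```

```text
t: 11.75
position: [0.5739, 0.1221, 0.0343]
tool_rot: [0.998, -0.06, 0.001, -0.0]
force: [-2.3, -3.0, -2.5]
width: 0.0335
tcp dock x,y 0.0792 -0.0001 nose 0.1312 F along -2.0 side -3.3 z 0.0343
[ 0.005  -0.0001  0.0008] [-0.0005 -0.0019 -0.0001] F [-2.3 -3.  -2.5] w 0.0335 t 11.75
t: 12.25
position: [0.59, 0.1201, 0.0343]
tool_rot: [0.998, -0.06, 0.001, -0.0]
force: [-2.9, -3.3, -1.6]
width: 0.0337
tcp dock x,y 0.0955 -0.0001 nose 0.1475 F along -2.5 side -3.6 z 0.0343
[ 0.005  -0.0001  0.0008] [-0.0005 -0.0019  0.0002] F [-2.9 -3.3 -1.6] w 0.0337 t 12.25
```

```bash
for i in 1 2 3; do :; done; python3 -m crank '[0.003,0,0,0,0,0,255, 0.005,0,0,0,0,0,255, 0.005,0,0,0,0,0,255]'; python3 -c "
from h import *
dk()"; python3 -m crank '[0.003,0,0,0,0,0,255, 0.004,0,0,0,0,0,255, 0.004,0,0,0,0,0,255]'; python3 -c "
from h import *
dk()"; python3 -m crank '[0.002,0,0,0,0,0,255, 0.003,0,0,0,0,0,255, 0.003,0,0,0,0,0,255]'; python3 -c "
from h import *
dk()"
```

```text
t: 12.62
position: [0.5954, 0.1194, 0.0343]
tool_rot: [0.998, -0.06, 0.001, -0.0]
force: [-1.4, -2.3, -1.5]
width: 0.0339
tcp dock x,y 0.101 -0.0002 nose 0.153 F along -1.1 side -2.5 z 0.0343
[-0.     -0.0002  0.0008] [-0.0006 -0.0028 -0.    ] F [-1.4 -2.3 -1.5] w 0.0339 t 12.625
t: 13.0
position: [0.5997, 0.1189, 0.0344]
tool_rot: [0.998, -0.06, 0.002, -0.0]
force: [-1.8, -2.3, -2.1]
width: 0.0338
tcp dock x,y 0.1052 -0.0002 nose 0.1572 F along -1.5 side -2.5 z 0.0344
[-0.     -0.0002  0.0009] [-0.0006 -0.0032  0.    ] F [-1.8 -2.3 -2.1] w 0.0338 t 13.0
t: 13.38
position: [0.6028, 0.1185, 0.0344]
tool_rot: [0.998, -0.06, 0.002, -0.0]
force: [-1.6, -3.3, -1.9]
width: 0.0338
tcp dock x,y 0.1084 -0.0002 nose 0.1604 F along -1.2 side -3.5 z 0.0344
[-0.     -0.0002  0.0009] [-0.0006 -0.0035  0.    ] F [-1.6 -3.3 -1.9] w 0.0338 t 13.375
```

```bash
python3 -m crank '[0.002,0,0,0,0,0,255, 0.003,0,0,0,-0.002,0,255, 0.003,0,0,0,-0.002,0,255]'; python3 -c "
from h import *
dk()"; python3 -m crank '[0.002,0,0,0,0,0,255, 0.003,0,0,0,0,0,255, 0.003,0,0,0,0,0,255]'; python3 -c "
from h import *
dk()"; python3 -m crank '[0.001,0,0,0,0,0,255, 0.002,0,0,0,0,0,255, 0.002,0,0,0,0,0,255]'; python3 -c "
from h import *
dk()"
```

```text
t: 13.75
position: [0.6053, 0.1182, 0.0343]
tool_rot: [0.998, -0.06, 0.0, -0.0]
force: [-3.7, -2.7, -1.3]
width: 0.0337
tcp dock x,y 0.1109 -0.0002 nose 0.1629 F along -3.3 side -3.2 z 0.0343
[ 0.     -0.0002  0.0008] [-0.0005 -0.0002  0.0001] F [-3.7 -2.7 -1.3] w 0.0337 t 13.75
t: 14.12
position: [0.6069, 0.1181, 0.0341]
tool_rot: [0.998, -0.06, -0.001, -0.0]
force: [-5.7, -1.3, 0.3]
width: 0.0339
tcp dock x,y 0.1125 -0.0002 nose 0.1645 F along -5.5 side -2.0 z 0.0341
[ 0.     -0.0002  0.0006] [-0.0001  0.0027  0.0004] F [-5.7 -1.3  0.3] w 0.0339 t 14.125
t: 14.5
position: [0.6074, 0.118, 0.034]
tool_rot: [0.998, -0.06, -0.003, -0.0]
force: [-4.3, -2.3, 0.3]
width: 0.0335
tcp dock x,y 0.1131 -0.0002 nose 0.1651 F along -4.0 side -2.8 z 0.034
[ 0.     -0.0002  0.0005] [0.0003 0.0059 0.0007] F [-4.3 -2.3  0.3] w 0.0335 t 14.5
```

Stop contact at nose ≈ 0.162. The arm yields under load, so I'll command a little more, with the pitch kept corrected.

```bash
python3 -m crank '[0.002,0,-0.0005,0,0.006,0,255, 0.004,0,-0.0005,0,0.006,0,255, 0.004,0,-0.0005,0,0.006,0,255]'; python3 -c "
from h import *
dk()"; python3 -m crank '[0.002,0,-0.0005,0,0.006,0,255, 0.004,0,-0.0005,0,0.006,0,255, 0.004,0,-0.0005,0,0.006,0,255]'; python3 -c "
from h import *
dk()"
```

```text
t: 14.88
position: [0.6092, 0.1178, 0.034]
tool_rot: [0.998, -0.059, -0.002, 0.0]
force: [-5.1, -2.2, -0.3]
width: 0.0336
tcp dock x,y 0.1149 -0.0002 nose 0.1669 F along -4.8 side -2.8 z 0.034
[ 0.     -0.0002  0.0005] [0.0009 0.0047 0.0011] F [-5.1 -2.2 -0.3] w 0.0336 t 14.875
t: 15.25
position: [0.6107, 0.1176, 0.0339]
tool_rot: [0.998, -0.059, -0.002, 0.001]
force: [-5.4, -2.5, 0.4]
width: 0.0335
tcp dock x,y 0.1163 -0.0002 nose 0.1683 F along -5.0 side -3.2 z 0.0339
[ 0.     -0.0002  0.0004] [0.0017 0.0043 0.0014] F [-5.4 -2.5  0.4] w 0.0335 t 15.25
```

```bash
python3 -m crank '[0.003,0,-0.0005,0.002,0.006,0.001,255, 0.005,0,-0.0005,0.002,0.006,0.001,255, 0.005,0,-0.0005,0.002,0.006,0.001,255]'; python3 -c "
from h import *
dk()"; python3 -m crank '[0.003,0,-0.0005,0.002,0.006,0.001,255, 0.005,0,-0.0005,0.002,0.006,0.001,255, 0.005,0,-0.0005,0.002,0.006,0.001,255]'; python3 -c "
from h import *
dk()"
```

```text
t: 15.62
position: [0.6126, 0.1174, 0.0339]
tool_rot: [0.998, -0.06, -0.002, 0.0]
force: [-7.4, -2.9, 1.4]
width: 0.0336
tcp dock x,y 0.1183 -0.0001 nose 0.1703 F along -7.0 side -3.7 z 0.0339
[ 0.     -0.0001  0.0004] [0.0005 0.005  0.0007] F [-7.4 -2.9  1.4] w 0.0336 t 15.625
t: 16.0
position: [0.6146, 0.1174, 0.034]
tool_rot: [0.998, -0.06, -0.003, -0.001]
force: [-7.2, -1.6, 1.1]
width: 0.0341
tcp dock x,y 0.1202 0.0001 nose 0.1722 F along -6.9 side -2.5 z 0.034
[0.     0.0001 0.0005] [-0.0013  0.0056 -0.0009] F [-7.2 -1.6  1.1] w 0.0341 t 16.0
```

```bash
python3 -m crank '[0.003,0,-0.0005,-0.001,0.006,-0.001,255, 0.005,0,-0.0005,-0.001,0.006,-0.001,255, 0.005,0,-0.0005,-0.001,0.006,-0.001,255]'; python3 -c "
from h import *
dk()
b=optics.snapshot('scene')[:,:,::-1];a=optics.snapshot('top')[:,:,::-1]
a=cv2.resize(a[190:310,215:295],(400,600),interpolation=cv2.INTER_CUBIC)
b=cv2.resize(b[170:260,330:390],(400,600),interpolation=cv2.INTER_CUBIC)
cv2.imwrite('pics/p8.png',np.hstack([a,b]))"
```

```text
t: 16.38
position: [0.6162, 0.1172, 0.034]
tool_rot: [0.998, -0.06, -0.003, -0.0]
force: [-7.5, -2.1, 2.0]
width: 0.0336
tcp dock x,y 0.1219 0.0001 nose 0.1739 F along -7.2 side -3.0 z 0.034
[0.     0.0001 0.0005] [ 0.0003  0.0069 -0.001 ] F [-7.5 -2.1  2. ] w 0.0336 t 16.375
```

View pics/p8.png

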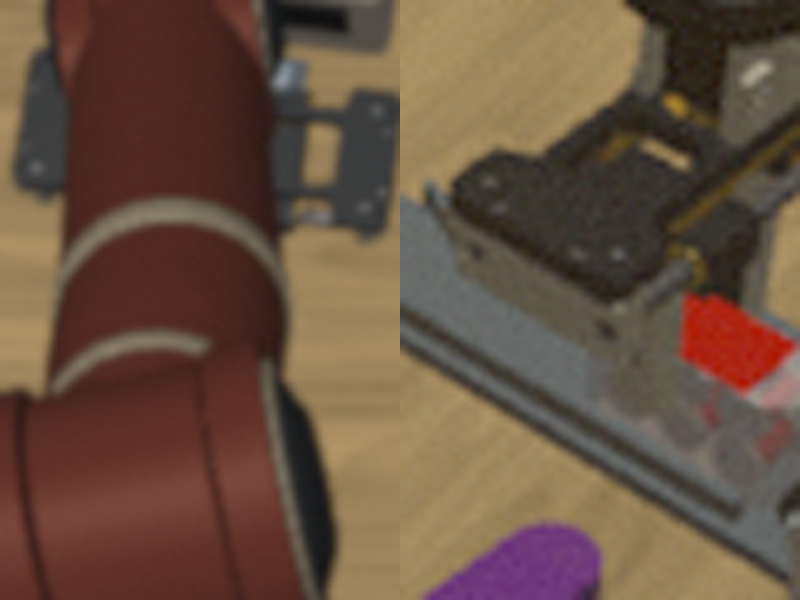

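The hand hides the catch in both halves; the nose is at the stop at (790,500). The side force of about -3 N says the catch still rides on the side, and the spring force of about 5.7 N means about 7.5 mm pressed. A bit further.

```bash
python3 -m crank '[0.003,0,-0.0005,0,0.007,-0.001,255, 0.005,0,-0.0005,0,0.007,-0.001,255, 0.005,0,-0.0005,0,0.007,-0.001,255]'; python3 -c "
from h import *
dk()"; python3 -m crank '[0.003,0,-0.0005,0,0.006,0,255, 0.005,0,-0.0005,0,0.006,0,255, 0.005,0,-0.0005,0,0.006,0,255]'; python3 -c "
from h import *
dk()"
```

```text
t: 16.85
position: [0.6175, 0.1171, 0.034]
tool_rot: [0.998, -0.06, -0.004, 0.0]
force: [-8.0, -0.7, 2.6]
width: 0.0336
tcp dock x,y 0.1231 0.0001 nose 0.1751 F along -7.9 side -1.6 z 0.034
[0.     0.0001 0.0005] [ 0.001   0.0081 -0.0009] F [-8.  -0.7  2.6] w 0.0336 t 16.85
t: 17.23
position: [0.6186, 0.117, 0.0341]
tool_rot: [0.998, -0.061, -0.005, 0.001]
force: [-8.7, -1.6, 4.1]
width: 0.0337
tcp dock x,y 0.1242 0.0002 nose 0.1762 F along -8.4 side -2.6 z 0.0341
[0.     0.0002 0.0006] [ 0.0017  0.0106 -0.0019] F [-8.7 -1.6  4.1] w 0.0337 t 17.225
```

```bash
python3 -m crank '[0.003,0,-0.001,0.002,0.014,-0.002,255, 0.006,0,-0.001,0.002,0.014,-0.002,255, 0.006,0,-0.001,0.002,0.014,-0.002,255]'; python3 -c "
from h import *
dk()"; python3 -m crank '[0.003,0,-0.001,0.001,0.012,-0.001,255, 0.006,0,-0.001,0.001,0.012,-0.001,255, 0.006,0,-0.001,0.001,0.012,-0.001,255]'; python3 -c "
from h import *
dk()"
```

```text
t: 17.6
position: [0.6195, 0.1168, 0.0341]
tool_rot: [0.998, -0.06, -0.004, 0.0]
force: [-9.5, -2.1, 1.9]
width: 0.0339
tcp dock x,y 0.1252 0.0001 nose 0.1772 F along -9.2 side -3.2 z 0.0341
[0.     0.0001 0.0006] [ 0.0009  0.0077 -0.0008] F [-9.5 -2.1  1.9] w 0.0339 t 17.6
t: 17.98
position: [0.6204, 0.1167, 0.0341]
tool_rot: [0.998, -0.06, -0.004, 0.0]
force: [-10.2, -2.6, 2.8]
width: 0.0338
tcp dock x,y 0.126 0.0001 nose 0.178 F along -9.8 side -3.8 z 0.0341
[0.     0.0001 0.0006] [ 0.001   0.0071 -0.0004] F [-10.2  -2.6   2.8] w 0.0338 t 17.975
```

```bash
python3 -m crank '[0.003,0,-0.001,0.001,0.012,-0.001,255, 0.006,0,-0.001,0.001,0.012,-0.001,255, 0.006,0,-0.001,0.001,0.012,-0.001,255]'; python3 -c "
from h import *
dk()"; python3 -m crank '[0.003,0,-0.001,0.001,0.012,-0.001,255, 0.006,0,-0.001,0.001,0.012,-0.001,255, 0.006,0,-0.001,0.001,0.012,-0.001,255]'; python3 -c "
from h import *
dk()"
```

```text
t: 18.35
position: [0.6206, 0.1167, 0.0341]
tool_rot: [0.998, -0.06, -0.004, 0.0]
force: [-10.4, -2.0, 2.5]
width: 0.0338
tcp dock x,y 0.1263 0.0002 nose 0.1783 F along -10.1 side -3.2 z 0.0341
[0.     0.0002 0.0006] [ 0.0013  0.0078 -0.0002] F [-10.4  -2.    2.5] w 0.0338 t 18.35
t: 18.73
position: [0.6206, 0.1167, 0.0341]
tool_rot: [0.998, -0.06, -0.005, 0.001]
force: [-11.3, -1.6, 4.9]
width: 0.0335
tcp dock x,y 0.1263 0.0001 nose 0.1783 F along -11.0 side -2.9 z 0.0341
[0.     0.0001 0.0006] [0.0017 0.009  0.0002] F [-11.3  -1.6   4.9] w 0.0335 t 18.725
```

Progress stopped near 0.178, about 15 mm past first contact, so this may be the hard end. The force dip around 0.171 may have been the click. I'll ease back and see whether the catch holds the rear.

```bash
python3 -m crank '[-0.001,0,-0.001,0.001,0.009,0,255, -0.002,0,-0.001,0.001,0.009,0,255, -0.002,0,-0.001,0.001,0.009,0,255]'; python3 -c "
from h import *
dk()"; python3 -m crank '[-0.001,0,0,0,0,0,255, -0.002,0,0,0,0,0,255,-0.002,0,0,0,0,0,255]'; python3 -c "
from h import *
dk()"
```

```text
t: 19.1
position: [0.615, 0.1174, 0.0342]
tool_rot: [0.998, -0.06, -0.004, 0.0]
force: [-7.4, -2.2, 0.2]
width: 0.0336
tcp dock x,y 0.1206 0.0002 nose 0.1726 F along -7.1 side -3.0 z 0.0342
[0.     0.0002 0.0007] [ 0.0014  0.0079 -0.0007] F [-7.4 -2.2  0.2] w 0.0336 t 19.1
t: 19.48
position: [0.6134, 0.1178, 0.034]
tool_rot: [0.998, -0.061, -0.004, 0.0]
force: [-0.6, -1.6, -3.4]
width: 0.0338
tcp dock x,y 0.119 0.0004 nose 0.171 F along -0.4 side -1.7 z 0.034
[0.     0.0004 0.0005] [ 0.0009  0.0073 -0.0012] F [-0.6 -1.6 -3.4] w 0.0338 t 19.475
```

Between 0.1726 and 0.171 the resistance fell from 7 N to 0, so the catch holds the rear. That matches the expected home position. Releasing.

```bash
python3 -m crank '[0,0,0,0,0,0,200, 0,0,0,0,0,0,140, 0,0,0,0,0,0,100, 0,0,0,0,0,0,60, 0,0,0,0,0,0,60]'; python3 -m crank '[0,0,-0.02,0,0,0,60, 0,0,-0.05,0,0,0,60, 0,0,-0.1,0,0,0,60, 0,0,-0.15,0,0,0,60, 0,0,-0.17,0,0,0,60]'; python3 -c "
from h import *
dk()"
```

```text
t: 20.1
position: [0.6139, 0.1182, 0.0344]
tool_rot: [0.998, -0.06, -0.003, -0.0]
force: [0.5, 0.8, -0.4]
width: 0.0672
t: 20.72
position: [0.6167, 0.1185, 0.2083]
tool_rot: [0.998, -0.06, 0.0, -0.001]
force: [-0.4, 0.7, -0.9]
width: 0.0712
tcp dock x,y 0.1222 0.0014 nose 0.1742 F along -0.5 side 0.7 z 0.2083
[-1.000e-04  1.800e-03  1.748e-01] [-0.0021 -0.0004 -0.001 ] F [-0.4  0.7 -0.9] w 0.0712 t 20.725
```

Move aside towards -y for a clear view.

```bash
python3 -m crank '[-0.01,0.05,0,0,0,0,60, -0.02,0.1,0,0,0,0,60, -0.03,0.15,0,0,0,0,60, -0.03,0.2,0,0,0,0,60, -0.03,0.25,0,0,0,0,60]'; python3 -c "
from h import *
b=optics.snapshot('scene')[:,:,::-1];a=optics.snapshot('top')[:,:,::-1]
a=cv2.resize(a[190:310,215:295],(400,600),interpolation=cv2.INTER_CUBIC)
b=cv2.resize(b[170:290,330:410],(400,600),interpolation=cv2.INTER_CUBIC)
cv2.imwrite('pics/p9.png',np.hstack([a,b]))"
```

```text
t: 21.35
position: [0.5566, -0.1275, 0.2082]
tool_rot: [0.998, -0.06, 0.001, -0.001]
force: [0.1, -0.1, -0.1]
width: 0.071
```

View pics/p9.png

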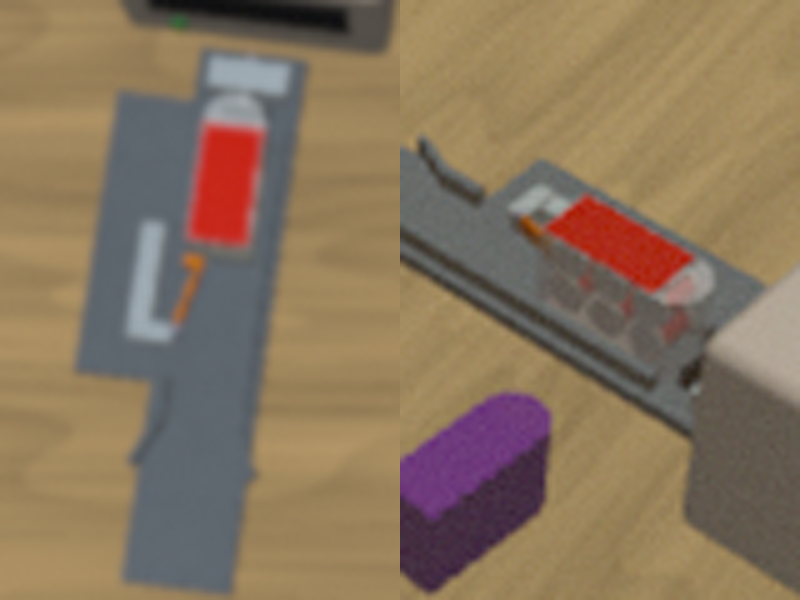

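Top view: the orange catch (190,262) is back in its slanted rest position, directly behind the cassette's rear (220,250), and the nose is on the stop. The cassette is straight and upright, and the arm is clear. Handing in.

```bash
python3 -m crank '[0,0,0,0,0,0,60,0,0,0,0,0,0,60]'; python3 -c "
from workcell import manip
print(manip.hand_in())"
```

```text
t: 21.7
position: [0.5552, -0.134, 0.2082]
tool_rot: [0.998, -0.066, 0.0, 0.002]
force: [0.4, 0.6, 0.0]
width: 0.0711
the job is handed in; nothing more can be done
None
```

The red cassette is loaded, and I handed the job in at 21.7 s. No verdict was reported.

**What I did:** I gripped it, lowered it into the channel mouth and slid it in nose first about 1 mm above the floor. I shifted it about 2 mm sideways on feel, pushed it past the catch against the stop, eased back, released and moved clear.

**Last checks:**
- **Catch:** when I eased back, the push force fell from 7 N to 0 at a nose position of 0.171 m, so the catch was holding the rear. The last pictures show the catch back at rest behind the rear.
- **Cassette:** the same pictures show the nose against the stop and the cassette straight and upright in the channel.
- **Arm:** it is clear of the loader, with about 0 N on the wrist.

**What was off:**
- **Force spike:** there was a short spike of about 12 N along the channel with about 10 N on the floor while passing the catch. I backed off and raised the cassette slightly to clear it.
- **Overshoot:** I missed the click on the way in, because the side force did not drop as I expected. I pushed about 7 mm past home, probably close to the stop's hard end, with at most about 11 N measured along the channel.
- **Not measured:** I saw catch angle and stop travel only in the pictures. I did not measure the other objects' positions after the move, but nothing I saw or felt suggested contact with them.

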